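Set up the painter's table lamp

TASK

Set up the painting lamp: slide the stem of the lamp into the slanted socket on its foot, light strip facing down, until the socket's rim stands at the middle of the red band on the stem, and let go of it. Then switch the lamp on by flipping the toggle on the foot right over to the side of the green dot. Do not shift or tip the brush jar, the oil bottle or the gesso tin.

Things in the scene. Friction and masses are not known exactly. Their poses are not given: they have to be found in the camera images.
- lamp: Loose lamp, T-shaped, 0.25 to 0.45 kg: straight aluminium stem 18 mm thick, black bar head across one end. Origin on the stem axis at the middle of the red band. x runs along the stem from free end to head, y along the bar, z away from the white light strip (on the head's -z face). Centre of mass near x = +60 mm. Starts level, strip down, across the bars of the canvas.
- band (a point): Middle of the red band (8 mm wide, right round the stem), on the stem axis = the lamp's origin; 60 mm from the free end. The stem is bare and can be gripped at x = +15 to +80 mm.
- stem_end (a point): Centre of the free end of the stem (lamp x = -60 mm), the end that goes into the socket. A 4 mm long bevel narrows it to 15.4 mm.
- head (a point): Centre of the bar head (lamp x = +117 mm): 32 mm (x) by 170 mm (y) by 18 mm (z). Just before it a hinge barrel, 21 mm thick and 30 mm long in y, crosses the stem at x = 84 to 105 mm.
- lamp_foot: Fixed lamp foot, a dark steel slab 215 mm (x, -118 to +98 mm from its origin) by 124 mm (y, centred), top 35 mm above the table. Origin on the table. The socket rises towards its +x; the toggle stands near its -x end, on a grey plate. The socket's clamping cheeks (x = -43 to -11 mm, 49 mm wide, brass wing nut at +y) reach 76 mm above the table.
- socket: Black round socket, 33 mm thick (37 mm at the rim). Origin: centre of its mouth. z points out along the bore, 28 to 42 degrees above level (set anew each time, clamped firm) towards the foot's +x; -x is its upper side. It tilts about a knuckle 75 mm down the bore, 27 mm to -x of the foot's origin, 60 mm above the table. Bore 20 mm wide, 88 mm deep. Home: lamp origin here, lamp x along this z.
- plunger_body (a point): Brass body of a spring plunger on the socket's upper side, 36 mm below the mouth, reaching 35 mm from the bore axis. Its shoe presses on the stem: the stem goes in freely for about 23 mm, then needs a push of some 6 to 20 N along the bore, under which arm and grip give several mm, and stays by friction at whatever depth it is left. No stop at the marked depth.
- canvas: Fixed stretched canvas lying face down, 200 mm (x) by 240 mm (y); origin on the table under its centre. Wooden bars 25 mm wide and 38 mm high run round its edge; the hollow inside is about 147 by 187 mm, floor 4 mm above the table. The lamp lies across it, head on the +x bar, free end on the -x bar.
- toggle (a joint): Toggle lever angle, rad: 0 = off, leaning 24 degrees towards the foot's +y (white dot); 0.84 = on, leaning 24 degrees towards the foot's -y (green dot). Snap-over centre at 0.42: a spring throws it to the nearer end. About 3 N at the tip starts it.
- toggle_pivot (a point): Pivot of the toggle: 85 mm to -x of the foot's origin, 47 mm above the table. The lever swings about the foot's x axis.
- toggle_tip (a point): Tip of the toggle lever, 62 mm from the pivot. The lever is a 10 mm steel rod with a red end 14 mm thick.
- brush_jar: Bystander: loose glass jar, 72 mm wide and 100 mm high, with brushes standing up to 270 mm; origin at its underside.
- oil_bottle: Bystander: loose amber bottle, 52 mm wide, 130 mm high; origin at its underside.
- gesso_tin: Bystander: loose blue tin, 66 mm wide, 75 mm high; origin at its underside.

How it is judged:
By the outcome, as a careful person would: the job done as asked, in the order asked, and still so for the second after the job is handed in, with the robot touching nothing.
It also fails if it takes over 69 s, if anything falls off the work surface, if the arm or the gripper's body presses on something with over 40 N, if the wrist force passes 120 N, or if a joint passes its speed limit or range.

ROBOT

A 6-joint arm with a two-finger parallel gripper is mounted at the origin on the work surface. World frame = base frame: x ahead of the robot, y to its left, z up, the work surface at z = 0. Lengths are in mm, angles in rad, forces in N, time in s.
With the tool pointing down it reaches from about 250 to 725 mm from the base axis. Payload 4 kg.
Tool frame: the origin (TCP) lies at the very end of the fingers, on their centre line; the grasp point (between the pads) lies 19 mm behind it; z points along the fingers, y is the line along which they close (so a half turn about z gives the same grasp; the last joint's range is limited). The gripper opens to 85 mm and grips with 20 to 120 N. Pads are 22 mm wide; open, the fingers measure 114 mm over their backs; the gripper's body (76 mm by 85 mm) begins 54 mm behind the grasp point. The pads swing forward as they close: fully open they stand 13 mm farther back than shut.
Start: joints at [1.204, 0.241, 0.005, 1.335, 0, 1.571], TCP at [179.313, 466.74, 231.306] pointing down, gripper open.
Joint ranges: [-2.72, 2.72], [-1.05, 1.87], [-1.09, 1.28], [-1.99, 2.15], [-1.42, 1.44], [-3.14, 3.14]. Speed limits (rad/s): [2.79, 2.79, 3.14, 3.14, 3.14, 3.14].

INTERFACE

Orientations are given as a 3x3 rotation matrix whose columns are the frame's x, y, z axes.
In Python, from bench import arm, eyes gives the robot as it stands.
- The arm moves only by the shell command python3 -m crank 'ROWS' [OPENING] [FORCE]. ROWS is a JSON object of lists of equal length, an entry for each row: "travel": the shift along the tool's x, y, z in units of 40 mm (1.0 is 40 mm), a list of three; "twist": the turn, a rotation vector about the tool's x, y, z in units of 8 degrees (1.0 is 8 degrees), a list of three. A call has exactly 8 rows; each row shifts and turns the commanded pose from where the row before left it, along the tool's axes as they then stand; what a row does not reach is not made up. A row lasts 1/10 s, in which the tool goes at most 50 mm and 8.59 degrees, less where a joint would pass 70% of its speed; a pose out of reach is approached as far as the arm can. A call is refused whole if a number of a shift passes 1 or a number of a turn 1, either way. A call with a gripper value outside its range is refused whole. OPENING is the gripper command: -1 is fully open, 1 is shut, values between are in proportion, set as the call begins (- or left out, the last holds). The fingers move at their own pace and stop on an object; FORCE is the grip in N (left out, the last holds). Time passes only in rows, so rows that do not move let the fingers close, or fill a call up. It gives the time, the measured TCP pose, the force, the opening and the grip force at its end, in the units of the state.
- arm.sense(): the state, without advancing time (a new reading comes with each control period).
- eyes.get_image(name): name is "side" or "top"; returns a dict with "img" (384x512x3 uint8, blue, green, red), "range_z" (384x512 float32, mm along the optical axis (not along the pixel's ray), 0 where there is no reading), "mtx" (3x3 intrinsics, pixels), "dist_coeffs" ([k1, k2, p1, p2, k3] as OpenCV has them; the pictures are not rectified), "position" and "rotation" of the camera in the world. Camera axes: x right, y up, looking along -z (the intrinsics and any distortion apply to the point x, -y, -z); pixel columns grow to the right and rows downward; lengths in mm; the calibration is good to about 2 mm. A picture is of the moment at which its call begins.
- arm.finish_job(): hands the job in; it is judged then, once.
The state is a dict: "time_s": time; "qpos": joint angles; "dq": joint speeds; "effort": joint torques, N m; "tool_pos": TCP position; "tool_rot": TCP orientation; "contact_force": force on the tool from outside, world axes, zero at the start; "torque": the same for the moment, N m; "width": finger opening in mm; "grasp_force": force on a finger pad.
Only numpy, scipy, OpenCV 4.12 (cv2) and the standard library are available. Lean on these libraries where they do the work, as an engineer would, in place of code of your own. Each camera call takes 0.05 s, during which the arm holds its last target. There are 200 camera calls.

## Working session

There is one attempt and no reset: what is moved stays moved. The work goes in short steps, Python scripts to look and compute and a shell command to move; the robot and the scene stay as the last step left them, time stands still between calls to the robot, and variables do not carry over. Pictures are saved under pics/ and viewed, at most 10 in all, crops included, and the job is handed in when it is done.

```bash
ls; mkdir -p pics
cat > h.py <<'E'
import numpy as np, cv2, pickle
def load(n): return pickle.load(open(f'{n}.pkl','rb'))
def snap(n,tag):
    from bench import eyes
    d=eyes.get_image(n); pickle.dump(d,open(f'{tag}.pkl','wb')); cv2.imwrite(f'pics/{tag}.png',d['img']); return d
def cloud(d):
    h,w=d['range_z'].shape; u,v=np.meshgrid(np.arange(w),np.arange(h))
    p=cv2.undistortPoints(np.stack([u,v],-1).reshape(-1,1,2).astype(np.float64),np.array(d['mtx']),np.array(d['dist_coeffs'])).reshape(h,w,2)
    z=d['range_z'].astype(float); c=np.stack([p[...,0]*z,-p[...,1]*z,-z],-1)
    P=c@np.array(d['rotation']).T+np.array(d['position']); P[z==0]=np.nan; return P
E
python3 - <<'E'
from h import *
for n in('side','top'):
    d=snap(n,n+'0');print(n,d['position'],np.round(d['rotation'],3).tolist(),d['mtx'])
a=cv2.imread('pics/side0.png');b=cv2.imread('pics/top0.png')
from bench import arm
print(arm.sense())
E
```

```text
pics
side [ 188.66827243 -886.51336156  775.75946906] [[0.908, 0.238, -0.345], [-0.419, 0.538, -0.732], [0.011, 0.809, 0.588]] [[347.60805912   0.         259.95967942]
 [  0.         347.60805912 194.89210529]
 [  0.           0.           1.        ]]
top [ 531.81475398  -29.24128852 1078.69332174] [[0.013, 0.999, -0.05], [-1.0, 0.013, -0.008], [-0.007, 0.05, 0.999]] [[374.81941186   0.         258.99244448]
 [  0.         374.81941186 192.57255853]
 [  0.           0.           1.        ]]
{'time_s': 0.1, 'qpos': array([1.20399194e+00, 2.41361472e-01, 3.84287384e-03, 1.33519202e+00,
       3.16168834e-06, 1.57078437e+00]), 'dq': array([ 0.00017261, -0.00204059,  0.00319295, -0.00119018,  0.00152403,
        0.00118787]), 'effort': array([ 2.38520141e-05, -3.73137116e+01,  2.53010005e+01,  1.08506522e-02,
       -5.92157926e-05, -2.67529103e-06]), 'tool_pos': array([179.11157642, 466.20676542, 230.48393636]), 'tool_rot': array([[-9.33482451e-01,  3.58622418e-01, -6.89482552e-04],
       [ 3.58623081e-01,  9.33480743e-01, -1.78581731e-03],
       [ 3.18456350e-06, -1.91429347e-03, -9.99998168e-01]]), 'contact_force': array([ 0.36671402, -0.13420631, -0.00943366]), 'torque': array([ 0.02093544, -0.03794559,  0.00377186]), 'grasp_force': 0.0, 'width': 85.45544268000259}
```

View pics/top0.png

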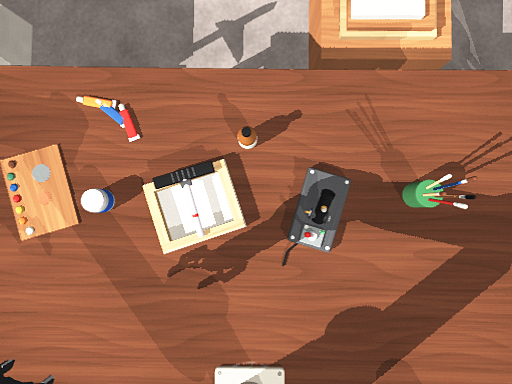

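View pics/side0.png

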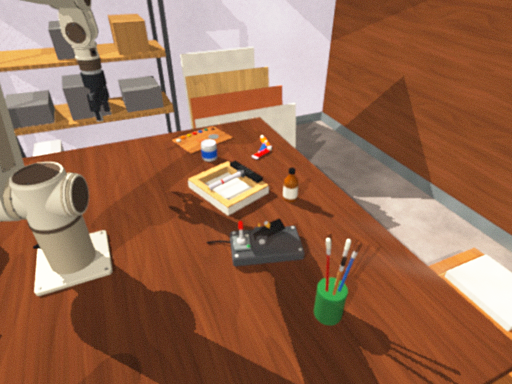

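Top view: the canvas with the lamp is at about (195,205), with the head at (187,173) and the red band near (196,214). The foot is at (319,208), with the socket rising up-image (world +x) and the red toggle at (308,235). The bottle is at (247,137), the tin at (97,201) and the jar at (425,195). Side view: the foot is at (267,243) and the lamp at (235,180).

Run:
```python
from h import *
d=load('top0');P=cloud(d);im=d['img']
a=cv2.resize(im[150:260,135:255],None,fx=4,fy=4,interpolation=cv2.INTER_CUBIC)
b=cv2.resize(im[160:260,275:360],None,fx=4.4,fy=4.4,interpolation=cv2.INTER_CUBIC)
o=np.zeros((440,480+374,3),np.uint8);o[:,:480]=a;o[:440,480:]=b
cv2.imwrite('pics/crop0.png',cv2.resize(o,(800,412)))
for (u,v) in [(187,173),(189,185),(192,195),(196,214),(198,225),(200,234),(313,168),(348,180),(290,240),(330,249),(320,205),(308,235),(247,137),(97,201),(425,195)]:
    print((u,v),np.round(P[v,u]))
s=load('side0');Q=cloud(s)
hsv=cv2.cvtColor(im,cv2.COLOR_BGR2HSV)
# merged cloud foot region
for n,C in(('top',P),('side',Q)):
    m=(C[...,2]>25)&(C[...,2]<45)&(C[...,1]<-120)&(C[...,1]>-320)&(C[...,0]>350)&(C[...,0]<640)
    r=cv2.minAreaRect(C[m][:,:2].astype(np.float32));print(n,m.sum(),r,C[m].mean(0))
    m=(C[...,2]>32)&(C[...,2]<42)&(C[...,1]<300)&(C[...,1]>-20)&(C[...,0]>350)&(C[...,0]<700)
    r=cv2.minAreaRect(C[m][:,:2].astype(np.float32));print(n,'canvas',m.sum(),r)
```

```text
(187, 173) [634. 177.  56.]
(189, 185) [602. 172.  48.]
(192, 195) [574. 162.  52.]
(196, 214) [522. 150.  51.]
(198, 225) [493. 143.  58.]
(200, 234) [468. 137.  55.]
(313, 168) [ 654. -171.   36.]
(348, 180) [ 622. -268.   36.]
(290, 240) [ 454. -109.   36.]
(330, 249) [ 431. -219.   39.]
(320, 205) [ 550. -183.   90.]
(308, 235) [ 472. -150.  104.]
(247, 137) [726.  11. 104.]
(97, 201) [554. 412.  75.]
(425, 195) [ 579. -443.  123.]
top 2495 ((540.1810302734375, -189.11598205566406), (126.67899322509766, 214.552978515625), 73.98292541503906) [ 542.22110649 -191.90050657   35.94780783]
top canvas 1918 ((545.5369262695312, 161.56137084960938), (197.65731811523438, 237.91700744628906), 19.18902015686035)
side 1593 ((536.8521728515625, -191.1562042236328), (122.90935516357422, 216.01666259765625), 74.17879486083984) [ 534.48683511 -209.96941809   36.2934665 ]
side canvas 762 ((541.3405151367188, 160.8406982421875), (198.3828582763672, 245.369873046875), 19.38270378112793)
```

View pics/crop0.png

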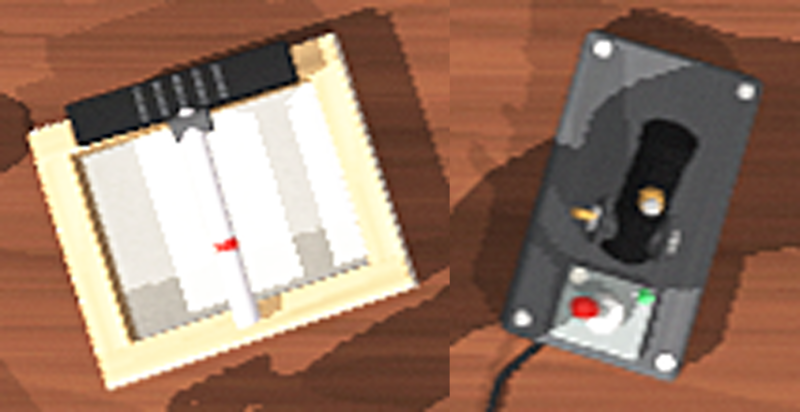

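The crops show the foot yawed about -16° and the lamp about +14°. The white and green dots and the toggle positions match the description. Next I fit the lamp and socket precisely.

Run:
```python
from h import *
d=load('top0');P=cloud(d);s=load('side0');Q=cloud(s)
def red(im): 
    h=cv2.cvtColor(im,cv2.COLOR_BGR2HSV);return ((h[...,0]<8)|(h[...,0]>172))&(h[...,1]>170)&(h[...,2]>110)
for n,dd,C in(('top',d,P),('side',s,Q)):
    # stem: above bars, inside canvas x range, not dark head
    loc=(C[...,:2]-[543.5,161.2]); t=np.radians(14.)
    th=np.radians(19.3)
    # canvas frame guess
    m=(C[...,2]>44)&(C[...,2]<62)&(abs(loc[...,0])<110)&(abs(loc[...,1])<110)&(dd['img'].max(-1)>110)
    p=C[m];c=p[:,:2].mean(0);
    l=cv2.fitLine(p[:,:2].astype(np.float32),cv2.DIST_HUBER,0,.01,.01).ravel()
    print(n,'stem',m.sum(),'yaw',np.degrees(np.arctan(l[1]/l[0])),l,'z',np.percentile(p[:,2],[5,25,50,75,95]))
    ax=l[:2]*np.sign(l[0]);q=(p[:,:2]-l[2:])@ax;print(' ends',np.percentile(q,[0,1,99,100]), 'free end',l[2:]+ax*q.min())
    r=red(dd['img'])&(abs(loc[...,0])<70)&(abs(loc[...,1])<70)&(C[...,2]>30)
    print(' band',r.sum(),C[r].mean(0) if r.any() else '', ' along',((C[r][:,:2]-l[2:])@ax).mean())
    hd=(C[...,2]>46)&(C[...,2]<75)&(abs(loc[...,0])<130)&(abs(loc[...,1])<130)&(dd['img'].max(-1)<70)
    print(' head',hd.sum(),cv2.minAreaRect(C[hd][:,:2].astype(np.float32)))
    # foot frame
    y=np.radians(-16.);R=np.array([[np.cos(y),-np.sin(y)],[np.sin(y),np.cos(y)]])
    f=C.copy();f[...,:2]=(C[...,:2]-[548.1,-192.9])@R
    b=(f[...,0]>-20)&(f[...,0]<70)&(abs(f[...,1])<16)&(f[...,2]>45)&(f[...,2]<130)
    g=f[b];print(' socket n',b.sum(),'y mean',g[:,1].mean())
    for x0 in range(-20,70,6):
        k=g[(g[:,0]>=x0)&(g[:,0]<x0+6)]
        if len(k):print('  ',x0+3,len(k),np.round(np.percentile(k[:,2],[10,50,90])),np.round([k[:,1].min(),k[:,1].max()]))
    tg=red(dd['img'])&(abs(f[...,0]+85)<25)&(abs(f[...,1])<50);print(' tog',tg.sum(),f[tg].mean(0))
```

```text
top stem 447 yaw 18.131088 [9.5034701e-01 3.1119213e-01 5.4430347e+02 1.6114621e+02] z [49.32284847 53.18786416 55.20823053 56.85900599 58.88437886]
 ends [-85.8020414  -83.69002559  99.20773119 103.24476657] free end [462.76175361 134.44529012]
 band 8 [519.17291704 151.49457594  53.64086729]  along -26.886255158243817
 head 608 ((623.3731689453125, 185.1494598388672), (48.40481948852539, 166.96229553222656), 18.931034088134766)
 socket n 305 y mean 1.7789175093913154
   -17 28 [78. 86. 93.] [-14.  15.]
   -11 29 [ 80.  89. 111.] [-15.  16.]
   -5 28 [ 83.  93. 110.] [-15.  15.]
   1 29 [ 86.  95. 105.] [-14.  16.]
   7 30 [ 90.  98. 106.] [-15.  16.]
   13 29 [ 98. 103. 111.] [-14.  15.]
   19 28 [ 98. 107. 112.] [-15.  15.]
   25 32 [105. 112. 118.] [-14.  15.]
   31 22 [107. 112. 114.] [-16.  15.]
   37 26 [ 88.  92. 102.] [-15.  15.]
   43 22 [90. 92. 96.] [-15.  15.]
   49 2 [83. 85. 87.] [-2.  2.]
 tog 25 [-83.41422723  22.24865467  99.82913992]
side stem 199 yaw 18.959246 [9.4574994e-01 3.2489553e-01 5.3185468e+02 1.5404166e+02] z [45.31711281 50.39319714 54.72397986 56.548587   58.76995568]
 ends [-74.70692644 -73.94603763 103.90808089 118.17315155] free end [461.20060421 129.76970997]
 band 0   along nan
 head 212 ((625.4678344726562, 182.13671875), (40.078922271728516, 162.97772216796875), 19.606426239013672)
 socket n 245 y mean -6.338062614504779
   -17 26 [ 79.  91. 110.] [-15.   8.]
   -11 33 [ 76.  94. 112.] [-16.   5.]
   -5 26 [ 74.  91. 108.] [-16.   5.]
   1 28 [ 78.  93. 105.] [-15.   8.]
   7 29 [ 80.  98. 109.] [-16.   7.]
   13 25 [ 84. 103. 112.] [-16.   7.]
   19 27 [ 89. 107. 114.] [-16.  12.]
   25 22 [ 91. 111. 117.] [-16.   9.]
   31 12 [ 92. 105. 109.] [-16.  11.]
   37 13 [ 93.  96. 100.] [-16.  16.]
   43 4 [87. 91. 92.] [-2. 12.]
 tog 40 [-86.41633871  18.3798699   95.59599991]<stdin>:16: RuntimeWarning: Mean of empty slice.
  ret = ret.dtype.type(ret / rcount)
```

Run:
```python
from h import *
from scipy.optimize import least_squares
d=load('top0');P=cloud(d);s=load('side0');Q=cloud(s)
y=np.radians(-16.);R=np.array([[np.cos(y),-np.sin(y)],[np.sin(y),np.cos(y)]])
def foot(C): f=C.copy();f[...,:2]=(C[...,:2]-[548.1,-192.9])@R;return f
S={}
for n,dd,C in(('top',d,P),('side',s,Q)):
    a=np.radians(13.5);c=np.array([521,150.])
    for it in range(4):
        ax=np.array([np.cos(a),np.sin(a)]);nr=np.array([-ax[1],ax[0]])
        q=(C[...,:2]-c);al=q@ax;la=q@nr
        m=(al>-38)&(al<70)&(abs(la)<13)&(C[...,2]>(40 if n=='top' else 44))&(C[...,2]<66)
        k=np.polyfit(al[m],la[m],1);a+=np.arctan(k[0]);c=c+nr*k[1]
    m=(al>-38)&(al<70)&(abs(la)<13)&(C[...,2]>44)
    print(n,'stem yaw',np.degrees(a),'pt',c,m.sum(),'lat std',la[m].std(),'top z',np.median(C[m][:,2]))
    e=(abs(la)<8)&(C[...,2]>48)&(al<0);print(' end',al[e].min(),np.sort(al[e])[:6])
    # head center along axis: dark pixels
    hd=(al>70)&(al<140)&(abs(la)<95)&(C[...,2]>46)&(C[...,2]<75)&(dd['img'].max(-1)<60)
    print(' head al',np.percentile(al[hd],[2,50,98]),'la',np.percentile(la[hd],[1,50,99]))
    f=foot(C);b=(f[...,0]>-8)&(f[...,0]<45)&(abs(f[...,1])<22)&(f[...,2]>62)&(f[...,2]<130);S[n]=f[b]
def res(v,g):
    p,psi,dx,dy,dz=v;k=np.array([-27+dx,dy,60+dz]);a=np.array([np.cos(p)*np.cos(psi),np.cos(p)*np.sin(psi),np.sin(p)])
    t=(g-k)@a;r=np.linalg.norm(np.cross(g-k,a),axis=1)
    w=(t>30)&(t<66)&((g[:,0]>16)|(abs(g[:,1])>8)|(r<22)); return np.where(w,np.clip(r-16.5,-6,6),0)
for n in('top','side','both'):
    g=S[n] if n!='both' else np.vstack([S['top'],S['side']])
    for free in(0,1):
        f=(lambda v:res([v[0],v[1],0,v[2],0],g)) if free==0 else (lambda v:res([v[0],0,v[1],v[2],0],g))
        o=least_squares(f,[.61,0,0],loss='soft_l1',x_scale=[.1,.1 if free==0 else 3,3],diff_step=1e-3)
        print(n,free,np.degrees(o.x[0]),o.x[1:],o.cost)
```

```text
top stem yaw 17.718912338278912 pt [520.16330218 153.40860976] 260 lat std 5.066959463507401 top z 54.813062213908665
 end -60.45538726153919 [-60.45538726 -59.58735273 -59.43406743 -58.80549851 -58.62768506
 -58.03184979]
 head al [100.14736489 115.3268327  130.92737303] la [-83.15953159  -4.9122246   80.46353029]
side stem yaw 17.645093239324762 pt [520.84326887 150.61765861] 116 lat std 4.457869080924159 top z 54.743288093057686
 end -632.4175871668255 [-632.41758717 -629.39509585 -629.26002928 -628.8615296  -628.33126864
 -628.19864146]
 head al [ 95.84655022 107.06191912 125.07182697] la [-82.08834549 -22.24361797  74.60905191]
top 0 35.28778681687566 [-0.01032928 -0.14241804] 140.44091117757472
top 1 36.03410463712308 [ 1.28590635 -0.53268174] 141.95313686088747
side 0 37.93996704685157 [-0.027671    3.58823672] 134.89602543107276
side 1 37.257497376664816 [-1.44883111  2.6194141 ] 130.74749033029974
both 0 35.92937481134698 [-0.04546029  2.89520003] 332.7624323627155
both 1 36.704078730475715 [1.35981182 1.05481352] 330.0873538972237
```

```bash
cat > go.py <<'E'
import numpy as np
from bench import arm
from scipy.spatial.transform import Rotation as Ro
np.set_printoptions(precision=3,suppress=True)
def frame(x,z):
    x=np.array(x,float);z=np.array(z,float);x/=np.linalg.norm(x);z-=x*(x@z);z/=np.linalg.norm(z);return np.column_stack([x,np.cross(z,x),z])
def go(pos,R):
    s=arm.sense();r=np.array(s['tool_rot'])
    print('turn units total',Ro.from_matrix(r.T@R).as_rotvec(degrees=True)/8)
    d=np.array(pos)-s['tool_pos'];print('world d',d,'| units in present frame',r.T@d/40,'| in target frame',R.T@d/40)
    return s
def show():
    s=arm.sense();print('t',round(s['time_s'],2),'pos',s['tool_pos'],'F',s['contact_force'],'T',s['torque'],'w',s['width'],'g',s['grasp_force'],'q',s['qpos']);print(s['tool_rot'])
E
python3 -m crank '{"travel":[[0,0,0],[0,0,0],[0,0,0],[0,0,0],[0,0,0],[0,0,0],[0,0,0],[0,0,0]],"twist":[[0,0,-0.605],[0,0,-0.605],[0,0,-0.605],[0,0,-0.605],[0,0,-0.605],[0,0,-0.605],[0,0,-0.605],[0,0,-0.605]]}' -1 100
python3 - <<'E'
from go import *
a=np.radians(17.7);R=frame([-np.cos(a),-np.sin(a),0],[0,0,-1])
go([566.2,166.6,120],R)
E
```

```text
time_s: 0.9
tool_pos: [179.2, 466.4, 230.8]
tool_rot: [[-0.952, -0.307, -0.0], [-0.307, 0.952, -0.001], [0.001, -0.001, -1.0]]
contact_force: [-0.4, -1.3, -0.1]
width: 85.3
grasp_force: 0.0
turn units total [-0.007 -0.006  0.026]
world d [ 387.037 -299.773 -110.755] | units in present frame [ -6.905 -10.103   2.774] | in target frame [ -6.939 -10.081   2.769]
```

```bash
python3 -m crank '{"travel":[[-0.45,-0.65,0],[-0.45,-0.65,0],[-0.45,-0.65,0],[-0.45,-0.65,0],[-0.45,-0.65,0],[-0.45,-0.65,0],[-0.45,-0.65,0],[-0.45,-0.65,0]],"twist":[[0,0,0],[0,0,0],[0,0,0],[0,0,0],[0,0,0],[0,0,0],[0,0,0],[0,0,0]]}' >/dev/null
python3 -m crank '{"travel":[[-0.48,-0.7,0.4],[-0.48,-0.7,0.4],[-0.48,-0.7,0.4],[-0.48,-0.7,0.4],[-0.48,-0.7,0.4],[-0.48,-0.7,0.4],[-0.48,-0.7,0.4],[0,0,0]],"twist":[[0,0,0],[0,0,0],[0,0,0],[0,0,0],[0,0,0],[0,0,0],[0,0,0],[0,0,0]]}'
python3 - <<'E'
from go import *
from h import *
a=np.radians(17.7);R=frame([-np.cos(a),-np.sin(a),0],[0,0,-1])
go([566.2,166.6,28],R)
d=snap('side','side1')
cv2.imwrite('pics/c1.png',cv2.resize(d['img'][110:250,150:330],None,fx=3.6,fy=3.6,interpolation=cv2.INTER_CUBIC))
E
```

```text
time_s: 2.5
tool_pos: [568.3, 163.2, 115.7]
tool_rot: [[-0.954, -0.3, -0.004], [-0.3, 0.954, -0.002], [0.005, -0.001, -1.0]]
contact_force: [-0.4, 0.2, -0.4]
width: 85.5
grasp_force: 0.0
turn units total [-0.007 -0.032 -0.034]
world d [ -2.099   3.438 -87.708] | units in present frame [0.014 0.1   2.193] | in target frame [0.024 0.098 2.193]
```

View pics/c1.png

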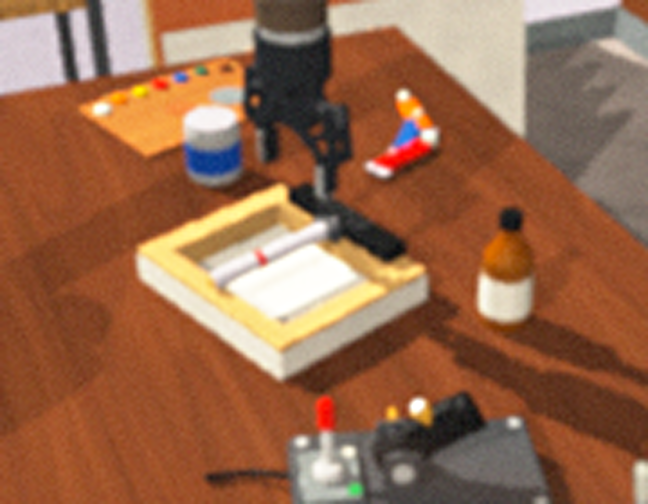

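The open gripper (crop 255–350, 100–200) stands over the stem near the head. I descend and grip.

```bash
python3 -m crank '{"travel":[[0,0.1,0.4],[0,0,0.4],[0,0,0.4],[0,0,0.4],[0,0,0.4],[0,0,0.19],[0,0,0],[0,0,0]],"twist":[[0,-0.03,-0.03],[0,0,0],[0,0,0],[0,0,0],[0,0,0],[0,0,0],[0,0,0],[0,0,0]]}' -1 100
python3 -m crank '{"travel":[[0,0,0],[0,0,0],[0,0,0],[0,0,0],[0,0,0],[0,0,0],[0,0,0],[0,0,0]],"twist":[[0,0,0],[0,0,0],[0,0,0],[0,0,0],[0,0,0],[0,0,0],[0,0,0],[0,0,0]]}' 1 100
```

```text
time_s: 3.35
tool_pos: [566.6, 171.0, 32.4]
tool_rot: [[-0.951, -0.309, 0.005], [-0.309, 0.951, 0.002], [-0.005, 0.0, -1.0]]
contact_force: [0.8, 0.3, 0.2]
width: 85.6
grasp_force: 0.0
time_s: 4.15
tool_pos: [566.7, 170.2, 32.3]
tool_rot: [[-0.951, -0.308, 0.005], [-0.308, 0.951, 0.001], [-0.005, -0.001, -1.0]]
contact_force: [-1.4, -1.3, 6.1]
width: 15.1
grasp_force: 97.7
```

```bash
python3 -m crank '{"travel":[[0,0,0],[0,0,0],[0,0,0],[0,0,0],[0,0,0.06],[0,0,0.06],[0,0,0],[0,0,0]],"twist":[[0,0,0],[0,0,0],[0,0,0],[0,0,0],[0,0,0],[0,0,0],[0,0,0],[0,0,0]]}' 0.2 100
python3 -m crank '{"travel":[[0,0,0],[0,0,0],[0,0,0],[0,0,0],[0,0,0],[0,0,0],[0,0,0],[0,0,0]],"twist":[[0,0,0],[0,0,0],[0,0,0],[0,0,0],[0,0,0],[0,0,0],[0,0,0],[0,0,0]]}' 1 100
```

```text
time_s: 4.95
tool_pos: [566.3, 170.4, 26.7]
tool_rot: [[-0.951, -0.308, 0.004], [-0.308, 0.951, 0.001], [-0.004, 0.0, -1.0]]
contact_force: [0.2, 0.2, -0.1]
width: 34.2
grasp_force: 0.0
time_s: 5.75
tool_pos: [566.6, 170.4, 27.2]
tool_rot: [[-0.951, -0.308, 0.004], [-0.308, 0.951, 0.001], [-0.005, -0.0, -1.0]]
contact_force: [-1.4, -1.4, 4.1]
width: 15.0
grasp_force: 97.8
```

```bash
python3 -m crank '{"travel":[[0,0,-0.3],[0,0,-0.6],[0,0,-0.6],[0,0,-0.6],[0,0,-0.6],[0,0,-0.6],[0,0,-0.6],[0,0,-0.6]],"twist":[[0,0,0],[0,0,0],[0,0,0],[0,0,0],[0,0,0],[0,0,0],[0,0,0],[0,0,0]]}' 1 100
python3 - <<'E'
from go import *
p,ys=np.radians(36),np.radians(-16.5)
lx=np.array([np.cos(p)*np.cos(ys),np.cos(p)*np.sin(ys),np.sin(p)])
R=frame(-lx,[0,0,-1])
foot=np.array([548.1,-192.9,0]);k=foot+np.array([-27*np.cos(np.radians(-16)),-27*np.sin(np.radians(-16)),60])
M=k+75*lx;print('mouth',M,'lx',lx)
tgt=M+lx*(48+60+40)+R[:,2]*19
print('tgt',tgt);go(tgt,R)
E
```

```text
time_s: 6.55
tool_pos: [565.1, 170.2, 207.5]
tool_rot: [[-0.951, -0.308, 0.003], [-0.308, 0.951, 0.001], [-0.003, 0.0, -1.0]]
contact_force: [1.3, -0.2, -3.4]
width: 15.2
grasp_force: 97.9
mouth [ 580.324 -202.691  104.084] lx [ 0.776 -0.23   0.588]
tgt [ 705.835 -239.869  175.705]
turn units total [ 1.36  -4.343  4.16 ]
world d [ 140.715 -410.074  -31.798] | units in present frame [ -0.183 -10.837   0.792] | in target frame [-4.617 -8.831  4.337]
```

```bash
python3 -m crank '{"travel":[[0,0,0],[0,0,0],[0,0,0],[0,0,0],[0,0,0],[0,0,0],[0,0,0],[0,0,0]],"twist":[[0.17,-0.543,0.52],[0.17,-0.543,0.52],[0.17,-0.543,0.52],[0.17,-0.543,0.52],[0.17,-0.543,0.52],[0.17,-0.543,0.52],[0.17,-0.543,0.52],[0.17,-0.543,0.52]]}' 1 100
python3 -m crank '{"travel":[[-0.25,-0.6,0.2],[-0.25,-0.6,0.2],[-0.25,-0.6,0.2],[-0.25,-0.6,0.2],[-0.25,-0.6,0.2],[-0.25,-0.6,0.2],[-0.25,-0.6,0.2],[-0.25,-0.6,0.2]],"twist":[[0,0,0],[0,0,0],[0,0,0],[0,0,0],[0,0,0],[0,0,0],[0,0,0],[0,0,0]]}' 1 100
cat >> go.py <<'E'
def target(p=36,ys=-16.5,out=100,g=48):
    p,ys=np.radians(p),np.radians(ys)
    lx=np.array([np.cos(p)*np.cos(ys),np.cos(p)*np.sin(ys),np.sin(p)]);R=frame(-lx,[0,0,-1])
    a=np.radians(-16);k=np.array([548.1-27*np.cos(a),-192.9-27*np.sin(a),60.])
    return k+75*lx+lx*(g+out)+R[:,2]*19,R
E
python3 -c "
from go import *
go(*target())"
```

```text
time_s: 7.35
tool_pos: [564.7, 169.9, 206.6]
tool_rot: [[-0.773, 0.287, 0.566], [0.232, 0.958, -0.168], [-0.59, 0.002, -0.807]]
contact_force: [0.7, -0.2, -3.4]
width: 15.1
grasp_force: 98.0
time_s: 8.15
tool_pos: [608.3, -43.8, 201.2]
tool_rot: [[-0.777, 0.284, 0.563], [0.23, 0.959, -0.166], [-0.587, 0.0, -0.81]]
contact_force: [0.4, 0.1, -2.8]
width: 15.6
grasp_force: 98.1
turn units total [ 0.004 -0.01   0.001]
world d [  97.556 -196.094  -25.455] | units in present frame [-2.647 -4.01   2.702] | in target frame [-2.644 -4.008  2.708]
```

```bash
python3 -m crank '{"travel":[[-0.38,-0.57,0.38],[-0.38,-0.57,0.38],[-0.38,-0.57,0.38],[-0.38,-0.57,0.38],[-0.38,-0.57,0.38],[-0.38,-0.57,0.38],[-0.38,-0.58,0.4],[0,0,0]],"twist":[[0,0,0],[0,0,0],[0,0,0],[0,0,0],[0,0,0],[0,0,0],[0,0,0],[0,0,0]]}' 1 100
python3 - <<'E'
from go import *
from h import *
s=go(*target())
o=[]
for n in('top','side'):
    d=snap(n,n+'2');C=cloud(d);tp,tr=np.array(s['tool_pos']),np.array(s['tool_rot'])
    G=tp-19*tr[:,2]
    L=(C-G)@tr  # tool frame; lamp x=-tool x
    # stem free part: lamp x from -60..15 -> tool x rel grasp 33..108
    m=(L[...,0]>22)&(L[...,0]<100)&(abs(L[...,1])<16)&(abs(L[...,2])<16)
    g=L[m];print(n,m.sum(),'y slope/off',np.polyfit(g[:,0],g[:,1],1),'z',np.polyfit(g[:,0],g[:,2],1))
    e=(L[...,0]>22)&(L[...,0]<135)&(abs(L[...,1])<9)&(abs(L[...,2])<11);print(' far end',np.sort(L[e][:,0])[-6:])
    b=d['img'].astype(int);r=m&(b[...,2]>120)&(b[...,1]<90);print(' band',r.sum(),L[r].mean(0))
    hd=(L[...,0]<-45)&(L[...,0]>-100)&(abs(L[...,1])<95)&(abs(L[...,2])<22)
    h=L[hd];print(' head',hd.sum(),h.min(0),h.max(0),np.median(h,0),'roll',np.polyfit(h[:,1],h[:,2],1))
    x0,y0=(270,120) if n=='top' else (220,130)
    o.append(cv2.resize(d['img'][y0:y0+140,x0:x0+130],None,fx=3,fy=3,interpolation=cv2.INTER_CUBIC))
cv2.imwrite('pics/c2.png',np.hstack(o))
E
```

```text
time_s: 8.95
tool_pos: [706.8, -242.3, 176.5]
tool_rot: [[-0.775, 0.288, 0.562], [0.233, 0.958, -0.169], [-0.587, -0.0, -0.809]]
contact_force: [-1.5, -0.0, -3.0]
width: 15.1
grasp_force: 98.3
turn units total [-0.02  -0.004 -0.026]
world d [-1.005  2.444 -0.772] | units in present frame [ 0.045  0.051 -0.009] | in target frame [ 0.045  0.051 -0.009]
top 8 y slope/off [-0.117 18.674] z [-0.081  3.073]
 far end [105.193 107.327 108.07  108.662 109.696 111.634]
 band 0 [nan nan nan]
 head 1210 [-84.085 -86.196 -14.818] [-45.053  84.346   9.039] [-69.483   0.596  -8.613] roll [ 0.002 -7.916]
side 168 y slope/off [-0.001 -2.393] z [-0.011 -7.321]
 far end [109.522 110.628 111.21  111.238 111.942 112.935]
 band 6 [52.744 -4.378 -5.819]
 head 535 [-82.389 -85.143 -13.373] [-45.053  87.339   6.857] [-65.889 -13.918  -9.673] roll [-0.022 -9.146]<stdin>:13: RuntimeWarning: Mean of empty slice.
  ret = um.true_divide(
```

View pics/c2.png

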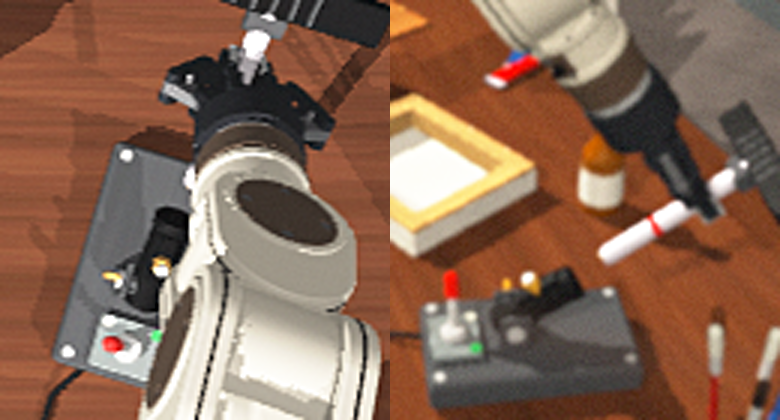

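The side view shows the stem's free end at crop (610,255) and the band at (658,226). It is lined up above and ahead of the socket mouth at (570,285), with the head level. I refine the relative alignment with averaged side-camera depth.

Run:
```python
from go import *
from h import *
from bench import eyes
from scipy.optimize import least_squares
s=arm.sense();tp,tr=np.array(s['tool_pos']),np.array(s['tool_rot'])
D=[eyes.get_image('side') for _ in range(12)];d=D[0];z=np.stack([x['range_z'] for x in D]).astype(float);z[z==0]=np.nan
d['range_z']=np.nan_to_num(np.nanmedian(z,0));pickle.dump(d,open('sideavg.pkl','wb'));C=cloud(d)
G=tp-19*tr[:,2];L=(C-G)@tr
m=(L[...,0]>24)&(L[...,0]<104)&(abs(L[...,1])<16)&(abs(L[...,2])<16);g=L[m]
def cyl(v,g,r): # axis along x: y=a+b x, z=c+e x
    y=g[:,1]-v[0]-v[1]*(g[:,0]-60);zz=g[:,2]-v[2]-v[3]*(g[:,0]-60);return np.hypot(y,zz)-r
o=least_squares(cyl,[0,0,0,0],args=(g,9.),loss='soft_l1');print('stem in tool (y,slope,z,slope) at x60',o.x,len(g),np.sqrt(2*o.cost/len(g)))
tipL=np.array([110,o.x[0]+50*o.x[1],o.x[2]+50*o.x[3]]);ax=-np.array([1,o.x[1],o.x[3]]);ax/=np.linalg.norm(ax)
axw=tr@ax;print('side cam: stem elev',np.degrees(np.arcsin(axw[2])),'yaw',np.degrees(np.arctan2(axw[1],axw[0])),'mid',G+tr@np.array([60,o.x[0],o.x[2]]))
# socket in frame aligned to nominal
_,R=target();lx=-R[:,0];a=np.radians(-16);k=np.array([548.1-27*np.cos(a),-192.9-27*np.sin(a),60.])
S=(C-k)@np.column_stack([lx,-R[:,1],-R[:,2]]) # x along bore, y, z up   (right handed check: lx x -y?)
S[...,1]*=-1 # y = tool y dir
m=(S[...,0]>26)&(S[...,0]<66)&(abs(S[...,1])<24)&(abs(S[...,2])<24)
g=S[m]
rr=np.hypot(g[:,1],g[:,2]);pl=(abs(g[:,0]-39)<12)&(g[:,2]>8)&(abs(g[:,1])<12);g=g[(rr>8)&~pl]
o=least_squares(lambda v:cyl(v,np.c_[g[:,0]+15,g[:,1:]],16.5),[0,0,0,0],loss='soft_l1',f_scale=2);print('socket rel nominal at t=45 (y,slope,z up,slope)',o.x,len(g),np.sqrt(2*o.cost/len(g)))
rim=(S[...,0]>50)&(S[...,0]<95)&(np.hypot(S[...,1],S[...,2])<22);print('t pctl',np.percentile(S[...,0][rim],[50,80,90,95,98]))
show()
```

```text
stem in tool (y,slope,z,slope) at x60 [ 2.561  0.004 -3.858  0.002] 169 0.47474982734572135
side cam: stem elev 35.95538366522439 yaw -16.921778445634153 mid [ 646.996 -218.877  159.559]
socket rel nominal at t=45 (y,slope,z up,slope) [2.772 0.009 0.731 0.02 ] 99 1.2184087490790445
t pctl [65.124 72.887 74.018 75.002 75.215]
t 9.65 pos [ 706.807 -238.498  178.298] F [-0.156 -0.403 -2.087] T [ 0.25   0.91  -0.029] w 15.579856052732401 g 98.27076574496459 q [-0.337  0.352 -0.2    0.39   0.03  -0.04 ]
[[-0.775  0.284  0.565]
 [ 0.23   0.959 -0.167]
 [-0.589  0.001 -0.808]]
```

```bash
python3 -m crank '{"travel":[[0,-0.025,0.075],[0.15,0,0],[0.2,0,0],[0.2,0,0],[0.15,0,0],[0,0,0],[0,0,0],[0,0,0]],"twist":[[0,-0.05,0],[0,0,0],[0,0,0],[0,0,0],[0,0,0],[0,0,0],[0,0,0],[0,0,0]]}' 1 100
python3 - <<'E'
from go import *
from h import *
from bench import eyes
show();D=[eyes.get_image('side') for _ in range(4)]
im=np.mean([x['img'].astype(float) for x in D],0).astype(np.uint8)
cv2.imwrite('pics/c3.png',cv2.resize(im[185:265,220:320],None,fx=7,fy=7,interpolation=cv2.INTER_CUBIC))
E
```

```text
time_s: 10.45
tool_pos: [687.2, -234.0, 159.7]
tool_rot: [[-0.77, 0.284, 0.571], [0.229, 0.959, -0.169], [-0.596, 0.001, -0.803]]
contact_force: [0.8, -0.4, -2.3]
width: 15.1
grasp_force: 98.3
t 10.45 pos [ 687.181 -233.969  159.739] F [ 0.807 -0.405 -2.313] T [0.269 0.903 0.02 ] w 15.053320547872906 g 98.27340840973193 q [-0.342  0.335 -0.287  0.311  0.032 -0.043]
[[-0.77   0.284  0.571]
 [ 0.229  0.959 -0.169]
 [-0.596  0.001 -0.803]]
```

View pics/c3.png

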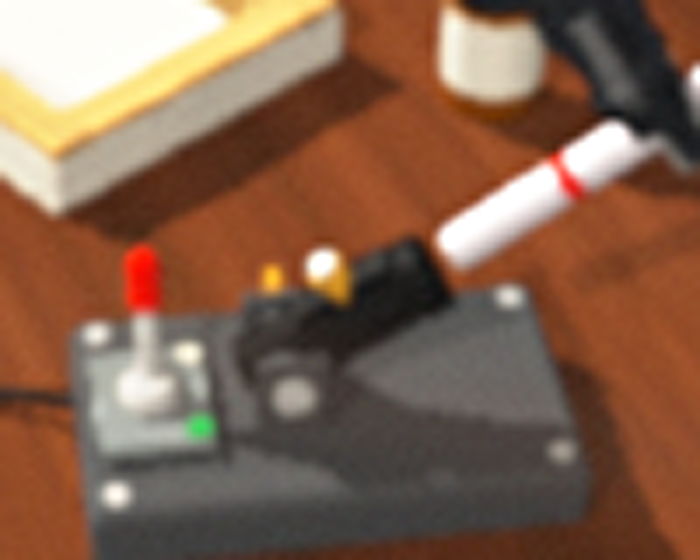

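Crop: the stem tip is centred at (452,248), the band at (567,177) and the socket mouth at about (431,270). The stem looks slightly high, so I check against the projected model.

Run:
```python
from go import *
from h import *
d=load('sideavg');K,dc=np.array(d['mtx']),np.array(d['dist_coeffs']);R=np.array(d['rotation']);c=np.array(d['position'])
def pr(X):
    q=(np.atleast_2d(X)-c)@R;q=q*[1,-1,-1];u=cv2.projectPoints(q.reshape(-1,1,3),np.zeros(3),np.zeros(3),K,dc)[0].reshape(-1,2);return (u-[220,185])*7
s=arm.sense();tp,tr=np.array(s['tool_pos']),np.array(s['tool_rot']);G=tp-19*tr[:,2]
print('stem tip, band pred',pr(G+110*tr[:,0]),pr(G+50*tr[:,0]))
a=np.radians(-16);fx=np.array([np.cos(a),np.sin(a),0]);fy=np.array([-np.sin(a),np.cos(a),0]);o=np.array([548.1,-192.9,0])
k=o-27*fx+[0,0,60]
for p in(33,36,39):
    r=np.radians(p);lx=fx*np.cos(r)+np.array([0,0,np.sin(r)]);up=np.array([0,0,np.cos(r)])-fx*np.sin(r)
    print(p,'mouth',pr(k+75*lx),'rim top/bot',pr(k+75*lx+18.5*up),pr(k+75*lx-18.5*up),'rim y+-',pr(k+75*lx+18.5*fy),pr(k+75*lx-18.5*fy))
    print('   plunger end',pr(k+39*lx+35*up))
print('foot corners -y side',pr(o-118*fx-62*fy+[0,0,35]),pr(o+98*fx-62*fy+[0,0,35]),pr(o+98*fx+62*fy+[0,0,35]),pr(o-118*fx+62*fy+[0,0,35]))
print('cheek pin -y',pr(k-24.5*fy),'toggle tip',pr(o-85*fx+[0,0,47]+62*np.array([0,0,np.cos(.419)])+62*np.sin(.419)*fy))
b=d['img'].astype(float)
u=1/7
for f in (1,): pass
```

```text
stem tip, band pred [[452.672 251.54 ]] [[570.761 176.205]]
33 mouth [[430.436 268.222]] rim top/bot [[408.66  242.312]] [[451.782 293.619]] rim y+- [[421.751 240.377]] [[439.376 296.88 ]]
   plunger end [[316.416 261.287]]
36 mouth [[425.647 262.888]] rim top/bot [[401.854 238.045]] [[448.978 287.248]] rim y+- [[417.012 235.06 ]] [[434.535 291.529]]
   plunger end [[310.171 260.694]]
39 mouth [[420.438 257.784]] rim top/bot [[394.687 234.088]] [[445.701 281.031]] rim y+- [[411.86  229.973]] [[429.269 286.411]]
   plunger end [[303.841 260.363]]
foot corners -y side [[ 86.789 521.997]] [[596.748 468.33 ]] [[528.007 277.412]] [[ 62.435 321.412]]
cheek pin -y [[291.778 392.924]] toggle tip [[140.304 250.875]]
```

Run:
```python
from go import *
from h import *
from itertools import product
a=np.radians(-16);fx=np.array([np.cos(a),np.sin(a),0]);fy=np.array([-np.sin(a),np.cos(a),0]);o=np.array([548.1,-192.9,0])
U=8
def circ(k,lx,up,t,r): 
    th=np.linspace(0,2*np.pi,40);return k+t*lx+r*np.outer(np.cos(th),up)+r*np.outer(np.sin(th),fy)
for n in('sideavg','top0'):
    d=load(n);K,dc=np.array(d['mtx']),np.array(d['dist_coeffs']);R=np.array(d['rotation']);c=np.array(d['position'])
    def pr(X):
        q=((X-c)@R)*[1,-1,-1];return cv2.projectPoints(q.reshape(-1,1,3),np.zeros(3),np.zeros(3),K,dc)[0].reshape(-1,2)
    k0=o-27*fx+[0,0,60];ctr=pr((k0+60*fx+[0,0,30])[None])[0].astype(int)-[16,16]
    im=cv2.GaussianBlur(d['img'].max(-1).astype(np.float32),(0,0),.6)
    im=cv2.resize(im[ctr[1]:ctr[1]+36,ctr[0]:ctr[0]+36],None,fx=U,fy=U,interpolation=cv2.INTER_CUBIC)
    im=np.clip(im,0,110);best=[]
    for p,dx,dy in product(np.arange(29,42,1.),np.arange(-4,5,2.),np.arange(-4,5,1.)):
        r=np.radians(p);lx=fx*np.cos(r)+np.array([0,0,np.sin(r)]);up=np.array([0,0,np.cos(r)])-fx*np.sin(r);k=k0+dx*fx+dy*fy
        def mk(gr):
            m=np.zeros(im.shape,np.uint8)
            for (t1,t2,rr) in((45,69,16.5),(69,75,18.5)):
                pts=(pr(np.vstack([circ(k,lx,up,t1,rr+gr),circ(k,lx,up,t2+gr,rr+gr)]))-ctr+.5)*U-.5
                cv2.fillConvexPoly(m,cv2.convexHull(pts.astype(np.float32)).astype(np.int32),1)
            return m>0
        m0=mk(0);m1=mk(4)&~m0
        cut=pr((k+48*lx)[None])[0];
        best.append((im[m1].mean()-im[m0].mean()-0.5*im[m0].std(),p,dx,dy))
    best.sort(reverse=True);print(n,*[np.round(b,1) for b in best[:6]])
    for p in np.arange(30,42,2.): print('  ',p,np.round(max(b for b in best if b[1]==p),1), 'dx=dy=0:',round([b[0] for b in best if b[1]==p and b[2]==0 and b[3]==0][0],1))
```

```text
sideavg [42.6 29.  -2.   3. ] [42.5 35.   0.  -4. ] [42.5 30.  -2.   2. ] [42.4 29.  -2.   4. ] [42.3 30.  -2.   1. ] [42.3 35.   0.  -3. ]
   30.0 [42.5 30.  -2.   2. ] dx=dy=0: 39.6
   32.0 [42. 32. -2. -1.] dx=dy=0: 41.9
   34.0 [42.3 34.   0.  -2. ] dx=dy=0: 40.5
   36.0 [42. 36.  0. -4.] dx=dy=0: 35.2
   38.0 [39.1 38.   0.  -4. ] dx=dy=0: 28.4
   40.0 [34.3 40.   2.  -4. ] dx=dy=0: 21.2
top0 [41.5 36.   2.   1. ] [41.1 35.   2.   1. ] [41. 40.  4.  2.] [40.9 39.   4.   2. ] [40.8 37.   2.   1. ] [40.7 32.   0.   1. ]
   30.0 [40.2 30.   0.   0. ] dx=dy=0: 40.2
   32.0 [40.7 32.   0.   1. ] dx=dy=0: 40.4
   34.0 [40.5 34.   2.   1. ] dx=dy=0: 38.1
   36.0 [41.5 36.   2.   1. ] dx=dy=0: 33.4
   38.0 [40.2 38.   4.   1. ] dx=dy=0: 27.7
   40.0 [41. 40.  4.  2.] dx=dy=0: 21.3
```

```bash
cat >> go.py <<'E'
def target(p=34,out=60,g=50,dx=0.5,dy=-0.3):
    p=np.radians(p);a=np.radians(-16.3);fx=np.array([np.cos(a),np.sin(a),0]);fy=np.array([-np.sin(a),np.cos(a),0])
    lx=fx*np.cos(p)+np.array([0,0,np.sin(p)]);R=frame(-lx,[0,0,-1])
    k=np.array([548.1,-192.9,60.])+(-27+dx)*fx+dy*fy
    return k+75*lx+lx*(g+out)+R[:,2]*19,R
E
python3 - <<'E'
from go import *
go(*target());show()
E
```

```text
turn units total [-0.012  0.314 -0.024]
world d [ -6.962   2.088 -11.66 ] | units in present frame [0.319 0.    0.126] | in target frame [0.314 0.001 0.14 ]
t 10.65 pos [ 686.948 -233.867  159.359] F [ 0.449 -0.306 -2.821] T [0.298 0.867 0.031] w 15.173963967954574 g 98.27308861044003 q [-0.342  0.335 -0.287  0.312  0.032 -0.043]
[[-0.77   0.284  0.571]
 [ 0.229  0.959 -0.169]
 [-0.595  0.001 -0.804]]
```

```bash
python3 -m crank '{"travel":[[0,0,0.08],[0,0,0.08],[0.1,0,0],[0.1,0,0],[0.1,0,0],[0,0,0],[0,0,0],[0,0,0]],"twist":[[0,0.15,0],[0,0.15,0],[0,0,0],[0,0,0],[0,0,0],[0,0,0],[0,0,0],[0,0,0]]}' 1 100 >/dev/null
python3 - <<'E'
from go import *
from h import *
from bench import eyes
show();D=[eyes.get_image('side') for _ in range(4)]
im=np.mean([x['img'].astype(float) for x in D],0).astype(np.uint8)
cv2.imwrite('pics/c4.png',cv2.resize(im[195:245,240:310],None,fx=10,fy=10,interpolation=cv2.INTER_CUBIC))
E
```

```text
t 11.45 pos [ 680.792 -232.073  147.438] F [ 1.188 -0.012 -2.258] T [0.281 0.886 0.021] w 15.528887242213806 g 98.25846318213735 q [-0.341  0.351 -0.271  0.355  0.03  -0.044]
[[-0.794  0.284  0.538]
 [ 0.236  0.959 -0.159]
 [-0.561  0.001 -0.828]]
```

View pics/c4.png

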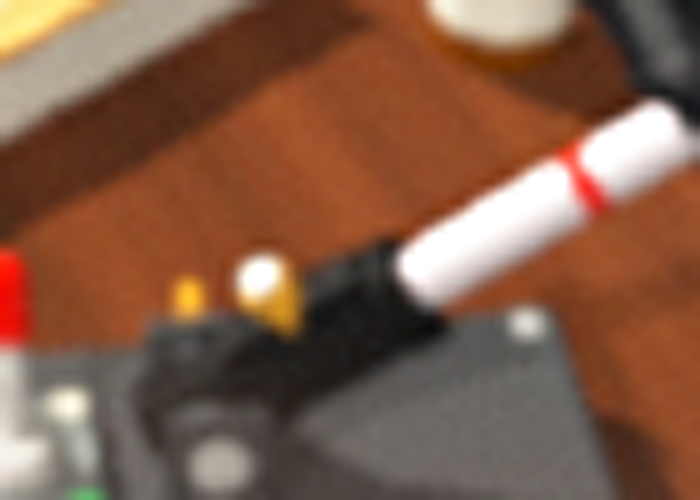

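The stem tip is at crop (415,278), almost centred on the rim (~(418,284)). I insert gently while watching the force.

```bash
python3 -m crank '{"travel":[[0.06,0,0.01],[0.06,0,0],[0.06,0,0],[0.06,0,0],[0.06,0,0],[0,0,0],[0,0,0],[0,0,0]],"twist":[[0,0,0],[0,0,0],[0,0,0],[0,0,0],[0,0,0],[0,0,0],[0,0,0],[0,0,0]]}' 1 100 >/dev/null
cat >> go.py <<'E'
def st(**k):
    s=arm.sense();pos,R=target(**k);print('t',round(s['time_s'],2),'F tool',s['tool_rot'].T@s['contact_force'],'T tool',s['tool_rot'].T@s['torque'],'pos err target frame mm',R.T@(s['tool_pos']-pos),'w',s['width'])
E
python3 -c "
from go import *
st(out=60);show()"
```

```text
t 12.45 F tool [1.407 0.5   2.104] T tool [-0.043  0.856  0.018] pos err target frame mm [11.73   0.027  1.33 ] w 15.470931911676615
t 12.45 pos [ 671.373 -229.232  140.037] F [ 0.156  0.477 -2.531] T [0.287 0.807 0.01 ] w 15.470931911676615 g 98.25057478883537 q [-0.342  0.343 -0.305  0.329  0.031 -0.044]
[[-0.794  0.284  0.537]
 [ 0.236  0.959 -0.159]
 [-0.56   0.001 -0.828]]
```

```bash
python3 -m crank '{"travel":[[0.06,0,0],[0.06,0,0],[0.06,0,0],[0.06,0,0],[0.06,0,0],[0,0,0],[0,0,0],[0,0,0]],"twist":[[0,0,0],[0,0,0],[0,0,0],[0,0,0],[0,0,0],[0,0,0],[0,0,0],[0,0,0]]}' 1 100 >/dev/null
python3 -c "
from go import *
st(out=60)"
python3 -m crank '{"travel":[[0.06,0,0],[0.06,0,0],[0.06,0,0],[0.06,0,0],[0,0,0],[0,0,0],[0,0,0],[0,0,0]],"twist":[[0,0,0],[0,0,0],[0,0,0],[0,0,0],[0,0,0],[0,0,0],[0,0,0],[0,0,0]]}' 1 100 >/dev/null
python3 -c "
from go import *
st(out=60)"
```

```text
t 13.25 F tool [ 2.045 -0.023  2.713] T tool [-0.079  0.878  0.033] pos err target frame mm [23.779  0.009  1.338] w 15.116046785997737
t 14.05 F tool [-1.862  0.483  3.771] T tool [-0.024  0.027 -0.002] pos err target frame mm [32.561  0.11   1.218] w 15.136797525745767
```

```bash
python3 -m crank '{"travel":[[0.05,0,0],[0.05,0,0],[0.05,0,0],[0.05,0,0],[0,0,0],[0,0,0],[0,0,0],[0,0,0]],"twist":[[0,0,0],[0,0,0],[0,0,0],[0,0,0],[0,0,0],[0,0,0],[0,0,0],[0,0,0]]}' 1 100 >/dev/null
python3 - <<'E'
from go import *
from h import *
from bench import eyes
st(out=60);D=[eyes.get_image('side') for _ in range(4)];d=D[0]
d['img']=np.mean([x['img'].astype(float) for x in D],0).astype(np.uint8);d['range_z']=np.median([x['range_z'] for x in D],0);pickle.dump(d,open('side5.pkl','wb'))
cv2.imwrite('pics/c5.png',cv2.resize(d['img'][180:250,240:330],None,fx=8,fy=8,interpolation=cv2.INTER_CUBIC))
E
```

```text
t 14.85 F tool [-9.256  0.821  4.049] T tool [-0.123 -1.382  0.129] pos err target frame mm [34.019  0.159 -0.228] w 15.624051075468866
```

View pics/c5.png

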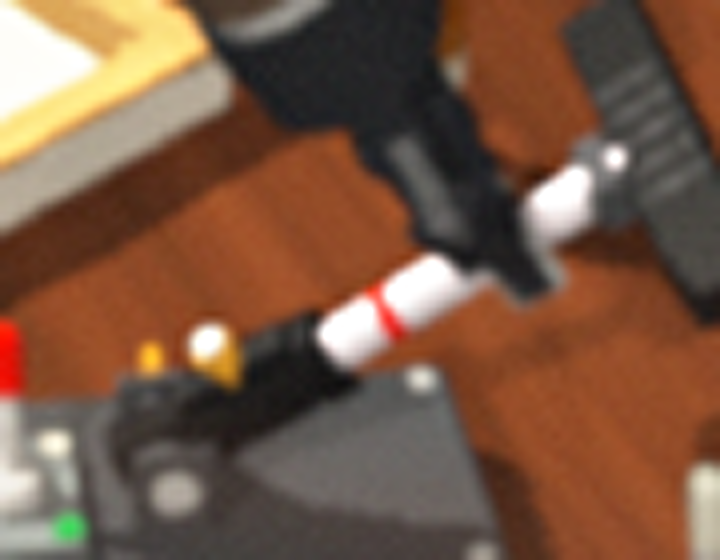

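The stem is in the socket. The rim is at crop (338,345) and the band at (385,315), leaving about 22 mm. Reaction is about 10 N from the plunger, so I continue.

```bash
python3 -m crank '{"travel":[[0.06,0,0],[0.06,0,0],[0.06,0,0],[0.06,0,0],[0,0,0],[0,0,0],[0,0,0],[0,0,0]],"twist":[[0,0,0],[0,0,0],[0,0,0],[0,0,0],[0,0,0],[0,0,0],[0,0,0],[0,0,0]]}' 1 100 >/dev/null
python3 -c "
from go import *
st(out=60)"
python3 -m crank '{"travel":[[0.06,0,0],[0.06,0,0],[0.06,0,0],[0,0,0],[0,0,0],[0,0,0],[0,0,0],[0,0,0]],"twist":[[0,0,0],[0,0,0],[0,0,0],[0,0,0],[0,0,0],[0,0,0],[0,0,0],[0,0,0]]}' 1 100 >/dev/null
cat > band.py <<'E'
from go import *
from h import *
from bench import eyes
import sys
st(out=60);D=[eyes.get_image('side') for _ in range(4)];d=D[0]
im=np.mean([x['img'].astype(float) for x in D],0);d['img']=im.astype(np.uint8);pickle.dump(d,open(sys.argv[1]+'.pkl','wb'))
K,dc=np.array(d['mtx']),np.array(d['dist_coeffs']);R=np.array(d['rotation']);c=np.array(d['position'])
def pr(X):
    q=((np.atleast_2d(X)-c)@R)*[1,-1,-1];return cv2.projectPoints(q.reshape(-1,1,3),np.zeros(3),np.zeros(3),K,dc)[0].reshape(-1,2)
# bore axis line in world from socket model
pos,Rt=target(out=0,g=0);M=pos-19*Rt[:,2];lx=-Rt[:,0]
# profile along the stem: sample +-6mm across visible side
for off in np.arange(-12,13,6):
    pass
t=np.arange(-15,60,1.);rows=[]
for w in np.arange(-4,5,2.):
    vis=np.cross(lx,c-M);vis/=np.linalg.norm(vis) # image-lateral dir
    near=np.cross(vis,lx); near*=np.sign(near@(c-M))
    X=M+lx*t[:,None]+vis*w+near*9
    u=pr(X).astype(np.float32);rows.append(cv2.remap(im.astype(np.float32),u[:,0].copy(),u[:,1].copy(),cv2.INTER_CUBIC).reshape(-1,3))
p=np.mean(rows,0);red=p[:,2]-p[:,1]
print('t: bright/red');print(np.c_[t,p.mean(1),red][::3 if len(sys.argv)<3 else 1].T.round(0).tolist())
wt=np.clip(red-red[(t>-5)].min()-30,0,None);print('band t',(wt*t).sum()/max(wt.sum(),1e-6))
E
python3 band.py s6
```

```text
t 15.85 F tool [-11.72    0.578   4.635] T tool [-0.188 -2.168  0.134] pos err target frame mm [38.253  0.185 -1.372] w 15.020458330474415
t 16.65 F tool [-10.036   1.241   4.794] T tool [-0.17  -1.462  0.159] pos err target frame mm [50.039  0.312 -0.208] w 15.153217108107935
t: bright/red
[[-15.0, -12.0, -9.0, -6.0, -3.0, 0.0, 3.0, 6.0, 9.0, 12.0, 15.0, 18.0, 21.0, 24.0, 27.0, 30.0, 33.0, 36.0, 39.0, 42.0, 45.0, 48.0, 51.0, 54.0, 57.0], [25.0, 27.0, 26.0, 27.0, 74.0, 176.0, 213.0, 164.0, 119.0, 180.0, 228.0, 235.0, 235.0, 235.0, 235.0, 234.0, 237.0, 215.0, 143.0, 84.0, 70.0, 64.0, 47.0, 35.0, 32.0], [2.0, 1.0, -0.0, 0.0, 4.0, 21.0, 40.0, 123.0, 188.0, 94.0, 16.0, 4.0, 5.0, 7.0, 5.0, 7.0, 6.0, 11.0, 10.0, 7.0, 5.0, 5.0, 1.0, 1.0, 3.0]]
band t 8.519497649280213
```

```bash
python3 -m crank '{"travel":[[0.05,0,0],[0.05,0,0],[0,0,0],[0,0,0],[0,0,0],[0,0,0],[0,0,0],[0,0,0]],"twist":[[0,0,0],[0,0,0],[0,0,0],[0,0,0],[0,0,0],[0,0,0],[0,0,0],[0,0,0]]}' 1 100 >/dev/null
python3 -c "
from go import *
st(out=60)"
python3 -m crank '{"travel":[[0.05,0,0],[0.05,0,0],[0,0,0],[0,0,0],[0,0,0],[0,0,0],[0,0,0],[0,0,0]],"twist":[[0,0,0],[0,0,0],[0,0,0],[0,0,0],[0,0,0],[0,0,0],[0,0,0],[0,0,0]]}' 1 100 >/dev/null
python3 band.py s7
```

```text
t 17.65 F tool [-13.059   1.477   5.499] T tool [-0.161 -2.187  0.085] pos err target frame mm [50.603  0.29  -0.851] w 14.99932409323119
t 18.45 F tool [-17.411   1.383   6.903] T tool [-0.27  -3.077  0.122] pos err target frame mm [50.638  0.317 -1.414] w 15.582180596361525
t: bright/red
[[-15.0, -12.0, -9.0, -6.0, -3.0, 0.0, 3.0, 6.0, 9.0, 12.0, 15.0, 18.0, 21.0, 24.0, 27.0, 30.0, 33.0, 36.0, 39.0, 42.0, 45.0, 48.0, 51.0, 54.0, 57.0], [26.0, 29.0, 25.0, 27.0, 71.0, 162.0, 189.0, 138.0, 126.0, 195.0, 230.0, 233.0, 232.0, 230.0, 230.0, 230.0, 229.0, 194.0, 131.0, 86.0, 77.0, 67.0, 47.0, 34.0, 32.0], [1.0, 0.0, 2.0, -1.0, 5.0, 34.0, 73.0, 159.0, 174.0, 66.0, 10.0, 4.0, 5.0, 8.0, 6.0, 7.0, 8.0, 13.0, 8.0, 4.0, 7.0, 3.0, 2.0, 2.0, 1.0]]
band t 7.340738268164814
```

```bash
python3 -m crank '{"travel":[[0.05,0,0],[0,0,0],[0,0,0],[0,0,0],[0,0,0],[0,0,0],[0,0,0],[0,0,0]],"twist":[[0,0,0],[0,0,0],[0,0,0],[0,0,0],[0,0,0],[0,0,0],[0,0,0],[0,0,0]]}' 1 110 >/dev/null
python3 -c "
from go import *
st(out=60)"
```

```text
t 19.45 F tool [-19.219   2.073   9.58 ] T tool [-0.315 -3.362  0.118] pos err target frame mm [50.923  0.372 -1.631] w 15.175102864766567
```

```bash
python3 -m crank '{"travel":[[0.05,0,0],[0,0,0],[0,0,0],[0,0,0],[0,0,0],[0,0,0],[0,0,0],[0,0,0]],"twist":[[0,0,0],[0,0,0],[0,0,0],[0,0,0],[0,0,0],[0,0,0],[0,0,0],[0,0,0]]}' 1 120 >/dev/null
python3 -c "
from go import *
st(out=60);s=arm.sense();R=s['tool_rot'];print('elev',np.degrees(np.arcsin(-R[2,0])),'yaw',np.degrees(np.arctan2(-R[1,0],-R[0,0])),'roll',R[2,1])"
```

```text
t 20.25 F tool [-21.06    0.928  10.645] T tool [-0.336 -3.765  0.128] pos err target frame mm [51.134  0.44  -1.833] w 15.071387518270036
elev 35.89443161636525 yaw -16.432188056167238 roll 0.0003936502369259625
```

```bash
python3 -m crank '{"travel":[[0,0,0.03],[0,0,0.03],[0,0,0],[0,0,0],[0,0,0],[0,0,0],[0,0,0],[0,0,0]],"twist":[[0,0.1,0],[0,0.1,0],[0,0,0],[0,0,0],[0,0,0],[0,0,0],[0,0,0],[0,0,0]]}' 1 120 >/dev/null
python3 -c "
from go import *
st(out=60);s=arm.sense();R=s['tool_rot'];print('elev',np.degrees(np.arcsin(-R[2,0])),'yaw',np.degrees(np.arctan2(-R[1,0],-R[0,0])),'roll',R[2,1])"
python3 band.py s8
```

```text
t 21.05 F tool [-11.005   0.821   6.807] T tool [-0.088 -1.733  0.091] pos err target frame mm [61.061  0.247  2.332] w 14.907152469968644
elev 33.35285120455112 yaw -16.49556032645758 roll 0.00044312039984428314
t 21.05 F tool [-11.005   0.821   6.807] T tool [-0.088 -1.733  0.091] pos err target frame mm [61.061  0.247  2.332] w 14.907152469968644
t: bright/red
[[-15.0, -12.0, -9.0, -6.0, -3.0, 0.0, 3.0, 6.0, 9.0, 12.0, 15.0, 18.0, 21.0, 24.0, 27.0, 30.0, 33.0, 36.0, 39.0, 42.0, 45.0, 48.0, 51.0, 54.0, 57.0], [26.0, 27.0, 29.0, 26.0, 42.0, 127.0, 217.0, 243.0, 243.0, 243.0, 242.0, 243.0, 243.0, 245.0, 208.0, 111.0, 50.0, 50.0, 48.0, 38.0, 34.0, 33.0, 30.0, 40.0, 75.0], [1.0, 1.0, -2.0, -0.0, 54.0, 107.0, 43.0, 7.0, 4.0, 3.0, 5.0, 4.0, 4.0, 5.0, 12.0, 7.0, 3.0, 4.0, 2.0, 1.0, 2.0, 3.0, 3.0, 2.0, 3.0]]
band t -0.17841679893758888
```

```bash
python3 - <<'E'
from h import *
o=[cv2.resize(load(n)['img'][203:233,260:300],None,fx=9,fy=9,interpolation=cv2.INTER_CUBIC) for n in('s7','s8')]
cv2.imwrite('pics/c6.png',np.hstack(o))
E
python3 band.py s9 1
```

```text
t 21.25 F tool [-10.718   0.813   5.643] T tool [-0.173 -1.743  0.093] pos err target frame mm [61.054  0.246  2.332] w 14.9517460750658
t: bright/red
[[-15.0, -14.0, -13.0, -12.0, -11.0, -10.0, -9.0, -8.0, -7.0, -6.0, -5.0, -4.0, -3.0, -2.0, -1.0, 0.0, 1.0, 2.0, 3.0, 4.0, 5.0, 6.0, 7.0, 8.0, 9.0, 10.0, 11.0, 12.0, 13.0, 14.0, 15.0, 16.0, 17.0, 18.0, 19.0, 20.0, 21.0, 22.0, 23.0, 24.0, 25.0, 26.0, 27.0, 28.0, 29.0, 30.0, 31.0, 32.0, 33.0, 34.0, 35.0, 36.0, 37.0, 38.0, 39.0, 40.0, 41.0, 42.0, 43.0, 44.0, 45.0, 46.0, 47.0, 48.0, 49.0, 50.0, 51.0, 52.0, 53.0, 54.0, 55.0, 56.0, 57.0, 58.0, 59.0], [26.0, 26.0, 27.0, 27.0, 27.0, 28.0, 28.0, 28.0, 26.0, 25.0, 26.0, 31.0, 44.0, 64.0, 94.0, 129.0, 163.0, 194.0, 218.0, 233.0, 240.0, 243.0, 244.0, 244.0, 243.0, 242.0, 242.0, 243.0, 242.0, 242.0, 242.0, 242.0, 242.0, 243.0, 243.0, 243.0, 243.0, 244.0, 245.0, 245.0, 241.0, 230.0, 209.0, 179.0, 144.0, 111.0, 83.0, 63.0, 51.0, 47.0, 47.0, 51.0, 52.0, 52.0, 48.0, 44.0, 40.0, 37.0, 36.0, 34.0, 33.0, 32.0, 32.0, 31.0, 31.0, 30.0, 30.0, 31.0, 34.0, 40.0, 49.0, 62.0, 77.0, 93.0, 109.0], [0.0, 1.0, 2.0, 2.0, 1.0, -0.0, -3.0, -5.0, -6.0, -2.0, 9.0, 29.0, 56.0, 83.0, 103.0, 109.0, 95.0, 70.0, 42.0, 22.0, 11.0, 6.0, 4.0, 4.0, 4.0, 4.0, 3.0, 3.0, 3.0, 4.0, 4.0, 5.0, 4.0, 4.0, 4.0, 4.0, 4.0, 4.0, 4.0, 5.0, 8.0, 11.0, 12.0, 11.0, 9.0, 7.0, 5.0, 3.0, 3.0, 3.0, 3.0, 3.0, 3.0, 3.0, 2.0, 2.0, 2.0, 2.0, 3.0, 2.0, 1.0, 1.0, 2.0, 3.0, 4.0, 4.0, 3.0, 3.0, 2.0, 2.0, 1.0, 2.0, 3.0, 5.0, 6.0]]
band t -0.2259429898414476
```

View pics/c6.png

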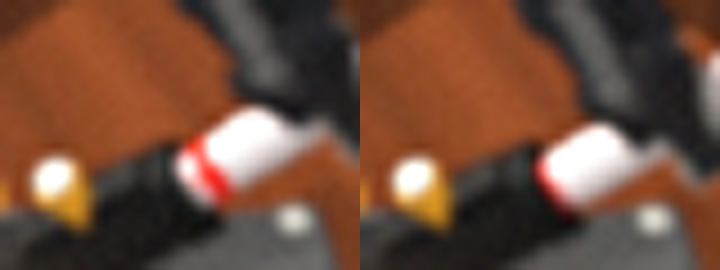

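Right panel: the rim at (555,185) now cuts the band, with about 42% of its red still visible. That puts depth within about 1 mm of the middle. I unload the arm, check, then release.

```bash
python3 -m crank '{"travel":[[-0.05,0,0],[-0.05,0,0],[-0.05,0,0],[-0.05,0,0],[0,0,0],[0,0,0],[0,0,0],[0,0,0]],"twist":[[0,0,0],[0,0,0],[0,0,0],[0,0,0],[0,0,0],[0,0,0],[0,0,0],[0,0,0]]}' 1 110 >/dev/null
python3 band.py s10
python3 -m crank '{"travel":[[0,0,0],[0,0,0],[0,0,0],[0,0,0],[0,0,0],[0,0,0],[0,0,0],[0,0,0]],"twist":[[0,0,0],[0,0,0],[0,0,0],[0,0,0],[0,0,0],[0,0,0],[0,0,0],[0,0,0]]}' -0.2 110 
python3 band.py s11
```

```text
t 22.25 F tool [-3.252  0.86   4.081] T tool [-0.158 -0.315  0.077] pos err target frame mm [61.133  0.257  3.797] w 14.765083473918317
t: bright/red
[[-15.0, -12.0, -9.0, -6.0, -3.0, 0.0, 3.0, 6.0, 9.0, 12.0, 15.0, 18.0, 21.0, 24.0, 27.0, 30.0, 33.0, 36.0, 39.0, 42.0, 45.0, 48.0, 51.0, 54.0, 57.0], [28.0, 28.0, 29.0, 26.0, 40.0, 125.0, 222.0, 246.0, 246.0, 245.0, 246.0, 246.0, 247.0, 250.0, 234.0, 139.0, 58.0, 40.0, 43.0, 38.0, 35.0, 34.0, 32.0, 31.0, 58.0], [2.0, 0.0, -3.0, -1.0, 58.0, 114.0, 42.0, 4.0, 3.0, 4.0, 3.0, 3.0, 3.0, 3.0, 9.0, 10.0, 3.0, 3.0, 2.0, 2.0, 3.0, 2.0, 1.0, 2.0, 3.0]]
band t -0.22465307741400997
time_s: 23.25
tool_pos: [632.8, -217.8, 109.7]
tool_rot: [[-0.809, 0.284, 0.515], [0.24, 0.959, -0.152], [-0.537, 0.001, -0.844]]
contact_force: [0.6, 0.4, -0.5]
width: 51.5
grasp_force: 0.0
t 23.25 F tool [-0.08   0.59   0.696] T tool [ 0.001  0.5   -0.064] pos err target frame mm [62.108  0.199  4.   ] w 51.48092857753273
t: bright/red
[[-15.0, -12.0, -9.0, -6.0, -3.0, 0.0, 3.0, 6.0, 9.0, 12.0, 15.0, 18.0, 21.0, 24.0, 27.0, 30.0, 33.0, 36.0, 39.0, 42.0, 45.0, 48.0, 51.0, 54.0, 57.0], [25.0, 27.0, 30.0, 26.0, 40.0, 124.0, 223.0, 247.0, 246.0, 246.0, 246.0, 248.0, 247.0, 192.0, 75.0, 28.0, 35.0, 37.0, 35.0, 38.0, 37.0, 34.0, 30.0, 44.0, 96.0], [1.0, 1.0, -2.0, 1.0, 55.0, 109.0, 42.0, 5.0, 2.0, 3.0, 3.0, 3.0, 5.0, 10.0, 6.0, 1.0, 2.0, 1.0, 3.0, 2.0, 1.0, 3.0, 1.0, 3.0, 7.0]]
band t -0.18240147791260378
```

Released and the lamp stayed put. I retreat, close the gripper, and compute the toggle approach, keeping the tool tilt.

```bash
python3 -m crank '{"travel":[[0,0,-0.3],[0,0,-0.5],[0,0,-0.6],[0,0,-0.6],[0,0,-0.6],[0,0,-0.6],[0,0,-0.6],[0,0,-0.6]],"twist":[[0,0,0],[0,0,0],[0,0,0],[0,0,0],[0,0,0],[0,0,0],[0,0,0],[0,0,0]]}' -0.2 60
cat > tog.py <<'E'
from go import *
a=np.radians(-16.);fx=np.array([np.cos(a),np.sin(a),0]);fy=np.array([-np.sin(a),np.cos(a),0]);o=np.array([548.1,-192.9,0])
s=arm.sense();R=s['tool_rot'];d=s['tool_pos']-o
print('t',s['time_s'],'foot frame',d@fx,d@fy,d[2],'F',R.T@s['contact_force'])
for x,y,z in((-77,85,180),(-77,62,86),(-77,4,86)):
    print((x,y,z),R.T@(o+x*fx+y*fy+[0,0,z]-s['tool_pos'])/40)
print('foot -y 10mm in tool',R.T@(-fy*10)/40)
E
python3 tog.py; python3 band.py s12|tail -1
```

```text
time_s: 24.25
tool_pos: [541.0, -190.7, 259.7]
tool_rot: [[-0.808, 0.284, 0.516], [0.24, 0.959, -0.152], [-0.538, 0.001, -0.843]]
contact_force: [-0.2, -0.0, -0.1]
width: 51.2
grasp_force: 0.0
t 24.25 foot frame -7.398410284621215 0.2122854956232682 259.74771840602847 F [ 0.197 -0.094 -0.043]
(-77, 85, 180) [2.556 2.103 0.736]
(-77, 62, 86) [3.815 1.526 2.72 ]
(-77, 4, 86) [3.804 0.077 2.726]
foot -y 10mm in tool [-0.002 -0.25   0.001]
band t -0.20992045010693217
```

```bash
python3 -m crank '{"travel":[[0.32,0.263,0.09],[0.32,0.263,0.09],[0.32,0.263,0.09],[0.32,0.263,0.09],[0.32,0.263,0.09],[0.32,0.263,0.09],[0.32,0.263,0.09],[0.32,0.263,0.09]],"twist":[[0,0,0],[0,0,0],[0,0,0],[0,0,0],[0,0,0],[0,0,0],[0,0,0],[0,0,0]]}' 1 60 >/dev/null
python3 -m crank '{"travel":[[0.2,0,0.3],[0.2,0,0.3],[0.2,0,0.3],[0.2,0,0.35],[0.2,0,0.35],[0.2,0,0.35],[0.06,0,0.03],[0,0,0]],"twist":[[0,0,0],[0,0,0],[0,0,0],[0,0,0],[0,0,0],[0,0,0],[0,0,0],[0,0,0]]}' 1 60
python3 tog.py
```

```text
time_s: 26.05
tool_pos: [496.8, -89.8, 83.4]
tool_rot: [[-0.811, 0.284, 0.512], [0.24, 0.959, -0.152], [-0.534, 0.0, -0.846]]
contact_force: [0.1, 0.7, 0.1]
width: 0.2
grasp_force: 0.0
t 26.05 foot frame -77.73484095703813 84.91806376333498 83.39175089453934 F [ 0.01   0.666 -0.134]
(-77, 85, 180) [-1.305  0.002 -2.032]
(-77, 62, 86) [-0.055 -0.573 -0.043]
(-77, 4, 86) [-0.066 -2.023 -0.036]
foot -y 10mm in tool [-0.002 -0.25   0.001]
```

```bash
python3 -m crank '{"travel":[[0,-0.17,0],[0,-0.17,0],[0,-0.17,0],[0,-0.17,0],[0,-0.17,0],[0,-0.17,0],[0,-0.17,0],[0,-0.17,0]],"twist":[[0,0,0],[0,0,0],[0,0,0],[0,0,0],[0,0,0],[0,0,0],[0,0,0],[0,0,0]]}' 1 60 >/dev/null
python3 tog.py | head -1
python3 -m crank '{"travel":[[0,-0.1,0],[0,-0.1,0],[0,-0.1,0],[0,-0.1,0],[0,-0.1,0],[0,-0.1,0],[0,-0.1,0],[0,0,0]],"twist":[[0,0,0],[0,0,0],[0,0,0],[0,0,0],[0,0,0],[0,0,0],[0,0,0],[0,0,0]]}' 1 60 >/dev/null
python3 tog.py|head -1
cat > seer.py <<'E'
from h import *
import sys
a=np.radians(-16.);fx=np.array([np.cos(a),np.sin(a),0]);fy=np.array([-np.sin(a),np.cos(a),0]);o=np.array([548.1,-192.9,0])
for n in('side','top'):
    d=snap(n,n+sys.argv[1]);C=cloud(d);h=cv2.cvtColor(d['img'],cv2.COLOR_BGR2HSV)
    r=((h[...,0]<8)|(h[...,0]>172))&(h[...,1]>170)&(h[...,2]>110);x=(C-o)@fx;y=(C-o)@fy
    m=r&(abs(x+85)<25)&(abs(y)<50)&(C[...,2]>60);print(n,'toggle red',m.sum(),'foot y',np.median(y[m]) if m.any() else None,'z',np.median(C[...,2][m]) if m.any() else None)
E
python3 seer.py 20
```

```text
t 26.85 foot frame -76.17731754384666 30.50567897814474 85.67335536743505 F [-0.737  2.812 -2.005]
t 27.65 foot frame -77.21055559169648 2.5982694150689456 84.88484758098555 F [ 0.288  1.912 -0.823]
side toggle red 22 foot y -24.14262245009735 z 99.82273961115402
top toggle red 25 foot y -19.12061114362763 z 102.55518605729185
```

The toggle has flipped to the green side. I back away and do a final check.

```bash
python3 -m crank '{"travel":[[0,0.4,0],[0,0.5,0],[0,0.5,0],[0,0,-0.5],[0,0,-0.6],[0,0,-0.6],[0,0,-0.6],[0,0,0]],"twist":[[0,0,0],[0,0,0],[0,0,0],[0,0,0],[0,0,0],[0,0,0],[0,0,0],[0,0,0]]}' 1 60 >/dev/null
python3 seer.py 21; python3 band.py s22 | tail -1
python3 -m crank '{"travel":[[0,0,-0.6],[0,0,-0.6],[0,0,-0.6],[0,0,-0.3],[0,0,0],[0,0,0],[0,0,0],[0,0,0]],"twist":[[0,0,0],[0,0,0],[0,0,0],[0,0,0],[0,0,0],[0,0,0],[0,0,0],[0,0,0]]}' 1 60
python3 - <<'E'
from h import *
d=snap('side','side30');a=cv2.resize(d['img'][120:345,180:380],None,fx=2.6,fy=2.6,interpolation=cv2.INTER_CUBIC);cv2.imwrite('pics/c7.png',a)
E
```

```text
side toggle red 23 foot y -23.505522919693394 z 101.86424239814846
top toggle red 28 foot y -16.565217100429617 z 99.3433885222081
band t -0.2207300122920702
time_s: 29.65
tool_pos: [399.6, -88.6, 232.0]
tool_rot: [[-0.81, 0.284, 0.513], [0.24, 0.959, -0.152], [-0.535, 0.0, -0.845]]
contact_force: [-0.1, -0.0, 1.1]
width: 0.1
grasp_force: 0.0
```

View pics/c7.png

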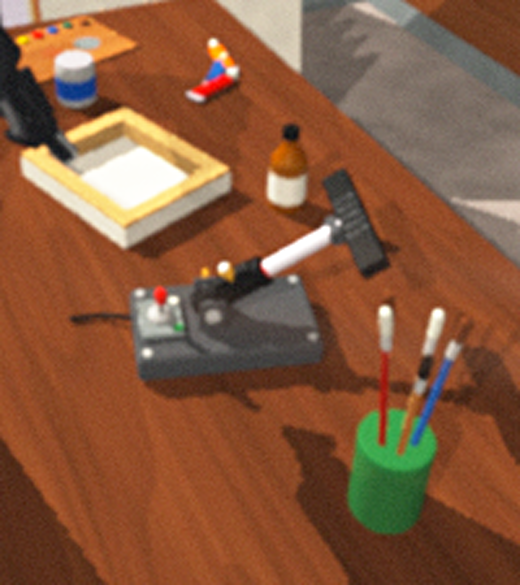

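The lamp is seated with the rim at (262,268) on the red band. The toggle at (160,298) leans to the green side, the bystanders are unmoved, and the arm is clear.

```bash
python3 -c "
from bench import arm
print(arm.finish_job())"
```

```text
the job is handed in; nothing more can be done
None
```

I handed the job in at about 30 s: the lamp sits in the socket with the rim within about 1 mm of the red band's middle by camera, the toggle leans to the green dot, and the jar, bottle and tin look untouched; no verdict came back.

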